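# Clamp a half-turned doll blank in the carver's vise

### The arm

A 6-joint arm with a two-finger parallel gripper is mounted at the origin on the work surface. World frame = base frame: x ahead of the robot, y to its left, z up, the work surface at z = 0. Lengths are in m, angles in rad, forces in N, time in s.
With the tool pointing down it reaches from about 0.35 to 0.975 m from the base axis. Payload 4.9 kg.
Tool frame: the origin (TCP) lies between the finger pads; the fingertips stand 14 mm ahead of it and the grasp point (between the pads) lies 5 mm behind it (manip.finger_overhang is the distance from the TCP to the fingertips, in m); z points along the fingers, y is the line along which they close (so a half turn about z gives the same grasp; the last joint's range is limited). The gripper opens to 85 mm and grips with 20 to 120 N. Pads are 22 mm wide; open, the fingers measure 114 mm over their backs; the gripper's body (76 mm by 85 mm) begins 54 mm behind the grasp point. The pads swing forward as they close: fully open they stand 13 mm farther back than shut.
Start: joints at [-1.239, 0.053, 1.613, -0, 1.476, -0.119], TCP at [0.272, -0.563, 0.245] pointing down, gripper open.
Joint ranges: [-3.01, 3.01], [-1.01, 2.22], [0.06, 2.58], [-1.02, 4.17], [0.09, 2.62], [-3.14, 3.14]. Speed limits (rad/s): [2.57, 2.57, 3.14, 3.14, 3.14, 3.14].

### API

Orientations are given as a unit quaternion [w, x, y, z].
In Python, from plant import manip, grab_frame gives the robot as it stands.
- The arm moves only by the tool servo_tool, never from a script. Its argument "deltas" is a list that holds one entry, the list of rows, each a list of 5 numbers: the opening in per cent of the stroke, from 0 (shut) to 100 (fully open), then the shift along the world's x, y, z in m, then the turn about the world's z in degrees. A call has exactly 8 rows; each row shifts and turns the commanded pose from where the row before left it; what a row does not reach is not made up. A row lasts 1/10 s, in which the tool goes at most 50 mm and 8.59 degrees, less where a joint would pass 70% of its speed; a pose out of reach is approached as far as the arm can. A call is refused whole if a number of a shift passes 0.05 or a number of a turn 8.59, either way. A call with a gripper value outside its range is refused whole. The fingers move at their own pace and stop on an object; the grip force is fixed at half the most. Time passes only in rows, so rows that do not move let the fingers close, or fill a call up. It gives the time, the measured TCP pose, the force, the opening and the grip force at its end, in the units of the state.
- manip.state(): the state, without advancing time (a new reading comes with each control period).
- grab_frame(name): name is "scene" or "top"; returns a dict with "pixels" (420x560x3 uint8, red, green, blue), "z_map" (420x560 float32, m along the optical axis (not along the pixel's ray), 0 where there is no reading), "fx", "fy", "cx", "cy" (pixels), "rvec" (rotation vector, rad) and "tvec" (3), from world to camera coordinates, as OpenCV has them. Camera axes: x right, y down, z forward; pixel columns grow to the right and rows downward; lengths in m; the calibration is good to about 2 mm. A picture is of the moment at which its call begins.
- manip.job_done(): hands the job in; it is judged then, once.
The state is a dict: "time": time; "joint_pos": joint angles; "joint_vel": joint speeds; "joint_efforts": joint torques, N m; "tool_pos": TCP position; "tool_rot": TCP orientation; "contact_force": force on the tool from outside, world axes, zero at the start; "ft_torque": the same for the moment, N m; "gripper_width": opening from 0.0 (shut) to 1.0 (fully open); "grasp_force": force on a finger pad.
Only numpy, scipy, OpenCV 4.12 (cv2) and the standard library are available. Lean on these libraries where they do the work, as an engineer would, in place of code of your own. Each camera call takes 0.05 s, during which the arm holds its last target. There are 200 camera calls.

### The job

Slide the half-turned wooden doll blank along the vise bed until its square foot touches the brass end stop, then crank the red handle clockwise so that the jaw closes on the blank and its sprung steel cheek is pressed about half way in, never all the way. Then turn the black lock knob on the sliding jaw a full quarter turn clockwise. Leave the two dolls, the paint jar and the gouge where they stand.

Things in the scene. Friction and masses are not known exactly. Their poses are not given: they have to be found in the camera images.
- vise: Green vise on a pale wood plinth, fixed to the bench. Origin on the bench top under the jaw opening; +x along the screw from crank to fixed jaw, +y across the jaws to the brass end stop, z up. Plinth x -140 to 95, y -125 to 65, z 0 to 50 mm; steel bed on it, top at z 80, x -40 to 85, y -125 to 65. Screw axis at y 0, z 105 mm; bearing block at x -135 to -113, top at z 130.
- fixed_jaw_face (a point): Middle of the fixed jaw's clamping face, at (45, 0, 104) mm in the vise frame, facing -x. This jaw is 30 mm thick, y -50 to 50, top at z 128. The sliding jaw facing it and its cheek are 96 mm wide, tops at z 128.
- stop_face (a point): Middle of the brass end stop's face, at (0, 50, 98) mm in the vise frame, facing -y. The stop is a plate 8 mm thick, x -45 to 45, z 80 to 116.
- cheek_face (a point): Middle of the steel cheek's clamping face (z 104 mm, y 0 in the vise frame). It moves along the vise's +x as the vise closes and meets the blank when the opening to the fixed jaw (face at x = 45 mm) is 46 mm.
- jaw (a joint): Travel of the sliding jaw, m: 0 fully open, 0.056 fully closed; 24 mm for each turn of the crank. With the cheek not pressed in, the opening between cheek and fixed jaw is 88 mm minus this travel. The jaw block is 46 mm long, its centre at x = -86 mm plus this travel in the vise frame.
- cheek (a joint): How far the steel cheek (10 mm thick plate on yellow spring pins, standing 10 mm off the jaw block) is pressed back into the jaw, m: 0 free, 0.010 bottomed (about 40 N). About half way is 0.005.
- crank (a joint): Angle of the crank, rad, 0 to 14.6; grows clockwise as seen from the crank's side looking along the vise's +x, which closes the jaw. At 0 (and each full turn) the arm points straight up; a quarter turn later it points to the vise's -y. It does not run back when let go. Takes about 5 to 8 N at the handle.
- crank_grip (a point): Point on the axis of the red revolving handle sleeve, 55 mm out from the crank arm, a good place to pinch it from above. The sleeve is 24 mm in diameter and 80 mm long, parallel to the screw (vise x -230 to -150 mm; this point at x = -205), and circles the screw axis at a radius of 50 mm (so its height is 55 to 155 mm).
- blank: Loose pale-wood half-turned doll blank, 131 mm long, 0.17 kg, lying on the vise bed between the jaws. Origin at the middle of the underside of its square part, which is 46 mm (x) x 90 mm (y) x 46 mm (z). Its +y points to the foot, its -y to the round head.
- blank_foot (a point): Middle of the blank's flat foot face (45 mm along the blank's +y, 23 mm up), which must meet the end stop.
- blank_head (a point): Tip of the blank's round head (ball of 42 mm diameter), 86 mm along the blank's -y, 23 mm above the bed.
- lock (a joint): Angle of the black lock knob, rad: 0 unlocked (its grip bar lies along the vise's x), grows clockwise seen from above to its stop at 1.57, locked (bar across, along the vise's y).
- lock_grip (a point): Point on the vertical axis of the lock knob, 33 mm above the sliding jaw's top (161 mm above the bench), where to grip it. Its grip bar is 46 mm long, 14 mm wide, 34 mm high (bench heights 136 to 170 mm) on a disc 42 mm across. The knob sits on the jaw block's middle and travels with it.
- doll_red: Bystander: finished doll, white body with red bands, 160 mm high, 62 mm across the head. Origin under its foot.
- doll_green: Bystander: finished doll, bare wood body with green bands, 160 mm high, 62 mm across the head. Origin under its foot.
- paint_jar: Bystander: yellow paint jar with a red lid, 60 mm in diameter, about 70 mm high. Origin under it.
- gouge: Bystander: gouge with a dark wooden handle, 200 mm long, lying on the bench.
Mind the look-alikes: they are no part of the job. What is shaped like the blank but turquoise is not meant.

How it is judged:
On the way, in this order (a step that is already met when the one before it is completed fails the run):
1. the blank's foot is within 6 mm of the end stop, before clamping (y of blank_foot in the frame of vise above 0.044 m and height (world z) of blank_foot below 0.112 m), for 0.2 s.
2. the cheek is pressed in 2.5 to 7.5 mm on the blank, the lock knob not yet turned (value of joint cheek between 0.0025 and 0.0075 m and contact force between cheek and blank above 5 N and value of joint lock below 0.6 rad), for 0.3 s.
3. the lock knob is turned to within 0.25 rad of its stop (value of joint lock above 1.32 rad), for 0.2 s.
At the end, for the whole second after the job is handed in: The blank lies at rest on the bed, square to the jaws (within 0.06 rad), its foot within 6 mm of the end stop; the cheek bears on it and is pressed in 2.5 to 7.5 mm; the lock knob is within 0.25 rad of its locked stop (y of blank_foot in the frame of vise above 0.044 m and z of blank_foot in the frame of vise below 0.112 m and angle between the y axis of blank and the y axis of vise, either way round below 0.06 rad and value of joint cheek between 0.0025 and 0.0075 m and contact force between cheek and blank above 5 N and value of joint lock above 1.32 rad and linear speed of blank below 0.01 m/s); the robot touches nothing.
It fails at once if the cheek is pressed in all the way (over 9.5 mm) (value of joint cheek above 0.0095 m).
It fails at once if a doll, the jar or the gouge is moved by more than 25 mm, or a doll is tipped (distance of any of doll_red, doll_green, paint_jar, gouge from where it was at the start of the episode above 0.025 m or angle between any of doll_red, doll_green's own z axis and vertical above 0.4 rad).
It also fails if it takes over 72 s, if anything falls off the work surface, if the arm or the gripper's body presses on something with over 40 N, if the wrist force passes 120 N, or if a joint passes its speed limit or range.

## Working session

There is one attempt and no reset: what is moved stays moved. The work goes in short steps, Python scripts to look and compute and a tool call to move; the robot and the scene stay as the last step left them, time stands still between calls to the robot, and variables do not carry over. Pictures are saved under pics/ and viewed, at most 10 in all, crops included, and the job is handed in when it is done.

Besides the shell and the picture viewer there is one more tool, called after "Request:" as name(argument=value, ...) on one line, values as JSON. servo_tool: Moves the arm, as the interface text tells. Its arguments: {"type":"object","properties":{"deltas":{"type":"array"}},"required":["deltas"]}

```bash
mkdir -p pics
cat > h.py <<'E'
import numpy as np, cv2
from plant import manip, grab_frame
def cloud(n):
    f=grab_frame(n); z=f["z_map"]; v,u=np.mgrid[:420,:560]
    P=np.dstack([(u-f["cx"])*z/f["fx"],(v-f["cy"])*z/f["fy"],z])
    R=cv2.Rodrigues(np.array(f["rvec"],float))[0]
    W=(P-np.array(f["tvec"]).ravel())@R
    W[z==0]=np.nan
    return f["pixels"],W
def save(n,img): cv2.imwrite("pics/"+n,img[:,:,::-1])
E
python3 - <<'E'
from h import *
for n in("top","scene"):
    im,W=cloud(n); save(n+"0.png",im); np.savez(n+"0",im=im,W=W)
print(manip.state())
E
```

```text
{'time': 0.1, 'joint_pos': array([-1.23898164e+00,  5.32930201e-02,  1.61418275e+00,  1.68005559e-05,
        1.47600493e+00, -1.18945493e-01]), 'joint_vel': array([ 1.10654482e-03, -2.34236302e-03, -3.15697051e-03, -5.03421105e-04,
       -7.06143179e-04, -8.63923048e-05]), 'joint_efforts': array([ 6.98194390e-05, -3.94904315e+01, -3.71362996e+01, -4.52335121e-05,
        3.96241856e-03, -6.27806628e-06]), 'tool_pos': array([ 0.27213606, -0.56203267,  0.24416902]), 'tool_rot': array([-9.39569139e-04,  9.74708981e-01,  2.23475973e-01, -9.19726040e-05]), 'contact_force': array([ 0.77547022,  0.24394211, -0.28966362]), 'ft_torque': array([ 0.01799631,  0.01493953, -0.04213467]), 'grasp_force': 0.0, 'gripper_width': 1.0007938459621086}
```

View pics/top0.png

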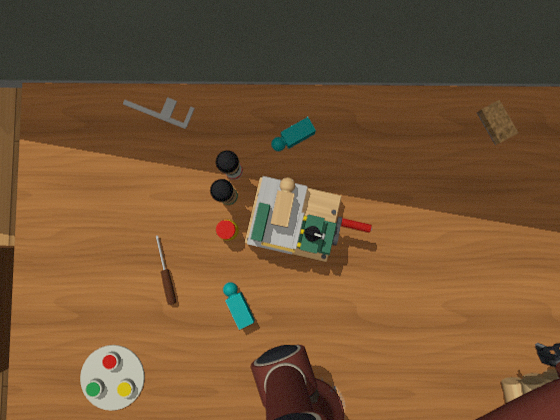

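View pics/scene0.png

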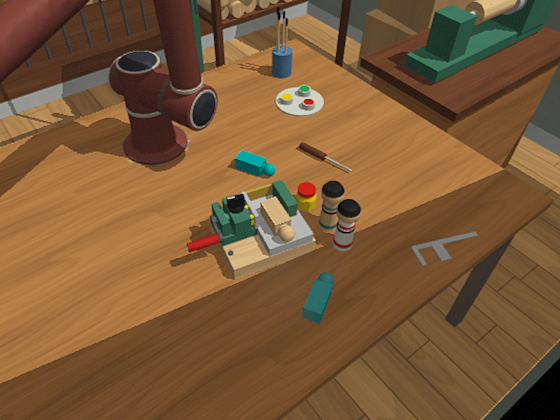

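The top view shows the vise at about (290,220). Its crank points right to (370,226), so vise +x runs roughly along world +y and vise +y points toward the robot. The blank's head is at (288,185), the dolls are at (228,162) and (222,190), and the jar is at (225,230). Next I'll fit the vise pose by matching a height model.

```bash
cat > fit.py <<'E'
from h import *
from scipy.optimize import differential_evolution as DE
def tov(p,P): # world->vise/local, mm
    c,s=np.cos(p[2]),np.sin(p[2]); d=P-np.array(p[:2])
    return c*d[:,0]+s*d[:,1], -s*d[:,0]+c*d[:,1]
def vmodel(x,y,q):
    h=np.zeros_like(x)
    def box(x0,x1,y0,y1,z):
        m=(x>x0)&(x<x1)&(y>y0)&(y<y1); h[m]=np.maximum(h[m],z)
    box(-140,95,-125,65,50);box(-40,85,-125,65,80);box(45,75,-50,50,128);box(-45,45,50,58,116)
    box(-109+q,-63+q,-48,48,128);box(-53+q,-43+q,-48,48,128);box(-135,-113,-20,20,130)
    return h
def fitvise(W,x0):
    P=W.reshape(-1,3)*1000; P=P[np.isfinite(P[:,0])]
    P=P[(np.hypot(P[:,0]-x0[0],P[:,1]-x0[1])<230)&(P[:,2]<135)]
    f=lambda p:np.minimum(np.abs(P[:,2]-vmodel(*tov(p,P),p[3])),25).mean()
    r=DE(f,[(x0[0]-60,x0[0]+60),(x0[1]-60,x0[1]+60),(x0[2]-.4,x0[2]+.4),(-2,50)],seed=1,tol=1e-6,maxiter=150)
    return r.x,r.fun
def fitblank(W,im,v,top=126):
    P=W.reshape(-1,3)*1000; C=im.reshape(-1,3).astype(int)
    x,y=tov(v,np.nan_to_num(P))
    m=(np.abs(P[:,2]-top)<5)&(x<43)&(x>-60)&(y>-130)&(y<49)&(C[:,0]>C[:,1]+20)&(C[:,1]>C[:,2]+15)
    return np.c_[x,y][m].astype(np.float32)
E
python3 - <<'E'
from fit import *
d=np.load("top0.npz");W,im=d["W"],d["im"]
for u,v in((288,225),(288,185),(283,205),(260,222),(357,226),(313,234),(228,162),(222,190),(225,230),(330,190)):print((u,v),W[v,u].round(3),im[v,u])
x0=[*(W[225,285,:2]*1000),np.pi/2]
p,c=fitvise(W,x0);print(p,c)
B=fitblank(W,im,p);print(len(B),cv2.minAreaRect(B),B.min(0),B.max(0))
# handle
hs=(im[...,0]>120)&(im[...,1]<60)&(im[...,2]<60)
H=W[hs]*1000; x,y=tov(p,H); m=(x<-140)&(x>-240)&(abs(y)<70)
print("handle",m.sum(),x[m].min(),x[m].max(),np.median(y[m]),np.median(H[m,2]),H[m,2].max(), np.polyfit(x[m],y[m],1))
K=W.reshape(-1,3)*1000;x,y=tov(p,np.nan_to_num(K));m=(abs(K[:,2]-170)<6)&(abs(y)<40)&(x>-110)&(x<0);print("knob",m.sum(),cv2.minAreaRect(np.c_[x,y][m].astype(np.float32)))
E
```

```text
(288, 225) [0.532 0.055 0.079] [143 130 109]
(288, 185) [0.636 0.056 0.123] [198 166 116]
(283, 205) [0.583 0.068 0.126] [193 159 109]
(260, 222) [0.537 0.128 0.129] [ 59 110  86]
(357, 226) [ 0.53  -0.128  0.109] [164  30  22]
(313, 234) [ 0.507 -0.008  0.164] [26 28 26]
(228, 162) [0.689 0.21  0.158] [38 36 36]
(222, 190) [0.617 0.224 0.158] [33 35 35]
(225, 230) [0.517 0.227 0.069] [194  42  35]
(330, 190) [ 0.638 -0.067  0.004] [99 65 37]Traceback (most recent call last):
    calc_energies = list(
        self._mapwrapper(self.func, parameters_pop[0:S])
    )
    return self.f(x, *self.args)
           ~~~~~~^^^^^^^^^^^^^^^
  File "fit.py", line 16, in <lambda>
    f=lambda p:np.minimum(np.abs(P[:,2]-vmodel(*tov(p,P),p[3])),25).mean()
                                                ~~~^^^^^
  File "fit.py", line 4, in tov
    c,s=np.cos(p[2]),np.sin(p[2]); d=P-np.array(p[:2])
                                     ~^~~~~~~~~~~~~~~~
ValueError: operands could not be broadcast together with shapes (19291,3) (2,) 

The above exception was the direct cause of the following exception:

Traceback (most recent call last):
  File "fit.py", line 17, in fitvise
    r=DE(f,[(x0[0]-60,x0[0]+60),(x0[1]-60,x0[1]+60),(x0[2]-.4,x0[2]+.4),(-2,50)],seed=1,tol=1e-6,maxiter=150)
RuntimeError: The map-like callable must be of the form f(func, iterable), returning a sequence of numbers the same length as 'iterable'
```

```bash
sed -i 's/d=P-np.array/d=P[:,:2]-np.array/' fit.py
cat > m.py <<'E'
from fit import *
def measure(im,W,p):
    B=fitblank(W,im,p)
    if len(B): print("blank",len(B),cv2.minAreaRect(B),B.min(0),B.max(0))
    C=im.astype(int); hs=(C[...,0]>90)&(C[...,1]<.4*C[...,0])&(C[...,2]<.4*C[...,0])
    H=W[hs]*1000; x,y=tov(p,H); m=(x<-140)&(x>-240)&(abs(y)<75)
    if m.any(): print("handle",m.sum(),x[m].min(),x[m].max(),np.percentile(y[m],[2,50,98]),np.percentile(H[m,2],[2,50,98]))
    K=W.reshape(-1,3)*1000;x,y=tov(p,np.nan_to_num(K));m=(abs(K[:,2]-168)<6)&(abs(y)<40)&(x>-120)&(x<10)
    if m.any(): print("knob",m.sum(),cv2.minAreaRect(np.c_[x,y][m].astype(np.float32)))
E
python3 - <<'E'
from m import *
d=np.load("top0.npz");W,im=d["W"],d["im"]
p,c=fitvise(W,[530,55,np.pi/2]);print(p,c)
np.save("v",p);measure(im,W,p)
d=np.load("scene0.npz");measure(d["im"],d["W"],p)
E
```

```text
[525.2141175   70.39416822   1.3514996    6.61863929] 4.950489061887367
blank 618 ((-9.9639892578125, -40.866859436035156), (87.65885925292969, 161.32908630371094), 1.2906763553619385) [ -55.402885 -120.996025] [34.32395  38.871452]
handle 229 -229.2954807892261 -150.48840099811628 [-60.52461952 -50.0458295  -40.574327  ] [ 98.01593428 104.38518624 109.24721438]
knob 98 ((-79.77819061279297, -0.41831207275390625), (13.519237518310547, 45.567222595214844), 84.19637298583984)
blank 522 ((-10.761600494384766, -64.34088134765625), (126.51244354248047, 90.2610092163086), 88.91400146484375) [ -55.491325 -128.07892 ] [33.939034   -0.29484487]
handle 290 -230.34374606597765 -144.98675720986594 [-64.4204025  -57.44932237  40.68207809] [  2.65038102 104.31093786 109.28154643]
knob 99 ((-80.23645782470703, -3.6478137969970703), (15.595392227172852, 44.84067153930664), 82.4576187133789)
```

```bash
cat > b.py <<'E'
from m import *
def blank(im,W,p):
    P=W.reshape(-1,3)*1000; C=im.reshape(-1,3).astype(int); x,y=tov(p,np.nan_to_num(P))
    bl=(C[:,0]>C[:,2]*1.45)
    m=bl&(abs(P[:,2]-126)<4)&(x>-30)&(x<43)&(y>-150)&(y<49)
    B=np.c_[x,y][m].astype(np.float32)
    print("sq+",len(B),cv2.minAreaRect(B),B.min(0),B.max(0))
    for a in range(-120,50,8):
        s=(B[:,1]>=a)&(B[:,1]<a+8)
        if s.sum()>2: print(a,s.sum(),B[s,0].min().round(1),B[s,0].max().round(1))
    m=bl&(P[:,2]>95)&(P[:,2]<135)&(x>-30)&(x<43)&(y<49)&(y>-160); print("all y",y[m].min(),y[m].max())
E
python3 - <<'E'
from b import *
p=np.load("v.npy")
for n in("top0","scene0"):
    d=np.load(n+".npz");blank(d["im"],d["W"],p)
d=np.load("top0.npz")
# vise residual picture check
im=d["im"][165:275,225:385].copy();save("crop0.png",cv2.resize(im,(800,550),interpolation=cv2.INTER_CUBIC))
E
```

```text
sq+ 540 ((11.121192932128906, -61.75191879272461), (45.4465446472168, 118.59508514404297), 0.9968351721763611) [ -12.398114 -120.996025] [33.706127  -2.2099051]
-120 6 4.6 26.3
-112 5 1.4 17.4
-96 17 -9.1 31.5
-88 49 -10.9 33.7
-80 47 -10.1 33.1
-72 45 -11.3 32.5
-64 46 -11.1 32.2
-56 50 -11.7 31.5
-48 46 -11.5 32.2
-40 49 -11.4 32.9
-32 50 -12.0 33.2
-24 47 -12.4 31.8
-16 48 -11.1 32.6
-8 32 -12.2 30.8
all y -131.8265755653934 -2.209905031286177
sq+ 500 ((9.935705184936523, -65.850830078125), (47.513755798339844, 124.22530364990234), 0.3932899236679077) [ -14.144665 -127.97448 ] [33.80208   -3.8371732]
-120 17 5.6 21.5
-112 6 2.7 16.6
-104 4 -9.6 24.0
-96 45 -11.9 31.8
-88 40 -11.5 33.8
-80 46 -11.5 33.5
-72 40 -12.1 32.9
-64 44 -12.0 32.5
-56 38 -12.5 32.6
-48 41 -12.4 32.9
-40 35 -13.2 32.1
-32 41 -12.9 32.9
-24 40 -14.1 33.4
-16 41 -14.1 32.2
-8 13 -4.7 29.5
all y -135.96393915862376 48.98628928143088
```

View pics/crop0.png

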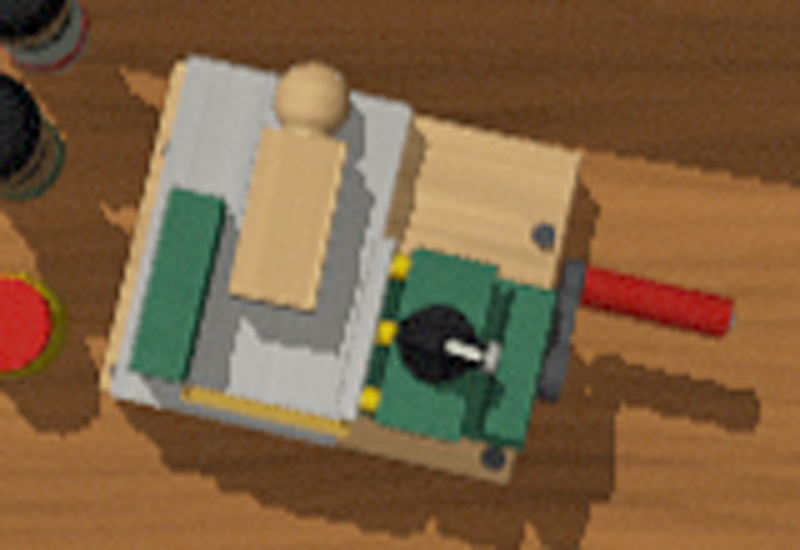

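The crop shows the blank's square part from about (290,130) to (275,300) and its head at (312,97). It is nearly square to the jaws, with its foot about 53 mm short of the brass stop. The crank is at about a quarter turn. I'll grip the head ball, which stays outside the jaws, and drag it toward the stop.

Request:
servo_tool(deltas=[[[100,0.023,0.0386,0.001,-2.4],[100,0.023,0.0386,0.001,-2.4],[100,0.023,0.0386,0.001,-2.4],[100,0.023,0.0386,0.001,-2.4],[100,0.023,0.0386,0.001,-2.4],[100,0.023,0.0386,0.001,-2.4],[100,0.023,0.0386,0.001,-2.4],[100,0.023,0.0386,0.001,-2.4]]])

```text
time: 0.9
tool_pos: [0.4567, -0.2519, 0.2529]
tool_rot: [-0.0, 0.998, 0.057, -0.0]
contact_force: [1.2, -1.0, 0.0]
gripper_width: 1.001
grasp_force: 0.0
```

Request:
servo_tool(deltas=[[[100,0.023,0.0386,0,-2.4],[100,0.023,0.0386,0,-2.4],[100,0.023,0.0386,0,-2.4],[100,0.023,0.0386,0,-2.4],[100,0.023,0.0386,0,-2.4],[100,0.023,0.0386,0,-2.4],[100,0.023,0.0386,0,-2.4],[100,0.023,0.0386,0,-2.4]]])

```text
time: 1.7
tool_pos: [0.6407, 0.0569, 0.2526]
tool_rot: [0.0, 0.994, -0.11, -0.0]
contact_force: [-0.3, -0.5, 0.9]
gripper_width: 0.998
grasp_force: 0.0
```

Request:
servo_tool(deltas=[[[100,0.001,-0.001,-0.035,0],[100,0,0,-0.04,0],[100,0,0,-0.04,0],[100,0,0,-0.037,0],[0,0,0,0,0],[0,0,0,0,0],[0,0,0,0,0],[0,0,0,0,0]]])

```text
time: 2.5
tool_pos: [0.6436, 0.054, 0.105]
tool_rot: [-0.0, 0.994, -0.11, 0.003]
contact_force: [0.0, -0.2, 3.2]
gripper_width: 0.453
grasp_force: 60.0
```

Request:
servo_tool(deltas=[[[0,0,0,0,0],[0,0,0,0,0],[0,0,0,0,0],[0,0,0,0,0],[0,0,0,0,0],[0,0,0,0,0],[0,0,0,0,0],[0,0,0,0,0]]])

```text
time: 3.3
tool_pos: [0.6437, 0.0539, 0.1048]
tool_rot: [-0.0, 0.994, -0.11, 0.003]
contact_force: [1.3, -0.4, 6.4]
gripper_width: 0.459
grasp_force: 60.2
```

Request:
servo_tool(deltas=[[[0,-0.0059,0.0013,0,0],[0,-0.0059,0.0013,0,0],[0,-0.0059,0.0013,0,0],[0,-0.0059,0.0013,0,0],[0,-0.0059,0.0013,0,0],[0,-0.0059,0.0013,0,0],[0,-0.0059,0.0013,0,0],[0,-0.0059,0.0013,0,0]]])

```text
time: 4.1
tool_pos: [0.5973, 0.0641, 0.105]
tool_rot: [-0.0, 0.994, -0.11, 0.005]
contact_force: [4.4, -2.2, 5.6]
gripper_width: 0.459
grasp_force: 60.6
```

Request:
servo_tool(deltas=[[[0,-0.001,0.0002,0,0],[0,-0.001,0.0002,0,0],[0,-0.001,0.0002,0,0],[0,0,0,0,0],[0,0,0,0,0],[0,0,0,0,0],[0,0,0,0,0],[0,0,0,0,0]]])

```text
time: 4.9
tool_pos: [0.5943, 0.0647, 0.105]
tool_rot: [-0.0, 0.994, -0.11, 0.004]
contact_force: [5.1, -0.4, 6.8]
gripper_width: 0.459
grasp_force: 60.7
```

Run:
```python
from b import *
p=np.load("v.npy")
im,W=cloud("top");np.savez("top1",im=im,W=W)
blank(im,W,p);print(manip.state()["contact_force"])
save("crop1.png",cv2.resize(im[165:275,225:385],(800,550),interpolation=cv2.INTER_CUBIC))
```

```text
sq+ 343 ((10.301837921142578, -7.027271270751953), (67.1676254272461, 45.16607666015625), 89.1044921875) [-12.762202 -40.264095] [33.18015  26.232359]
-40 26 -12.8 32.4
-32 46 -12.6 31.2
-24 44 -11.2 31.4
-16 48 -11.1 32.7
-8 47 -12.2 33.0
0 48 -12.1 33.0
8 45 -11.3 32.3
16 35 -11.9 33.2
24 3 23.6 31.3
all y -40.264095869950594 26.232358944352836
[ 4.09714607 -0.05776915  6.75889435]
```

View pics/crop1.png

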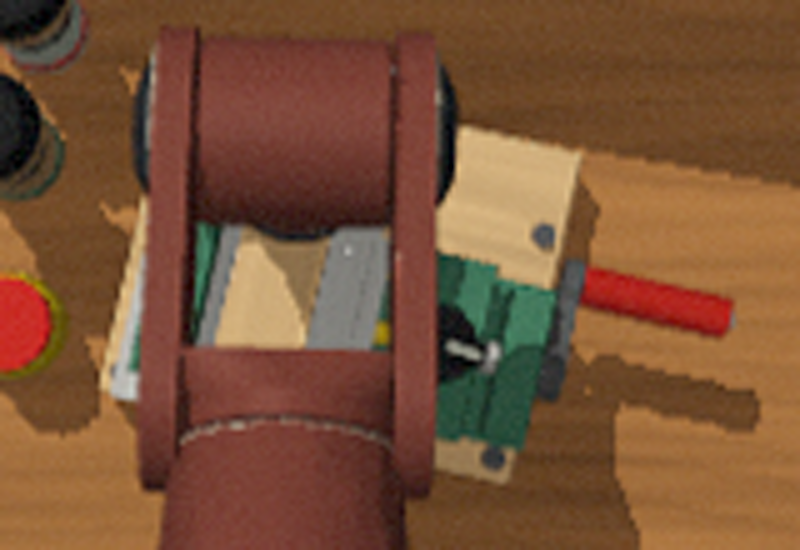

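The arm hides the foot in the top view, but the blank stays straight at x ≈ 10. I'll push on gently until it meets the stop.

Request:
servo_tool(deltas=[[[0,-0.001,0.0002,0,0],[0,-0.001,0.0002,0,0],[0,0,0,0,0],[0,0,0,0,0],[0,0,0,0,0],[0,0,0,0,0],[0,0,0,0,0],[0,0,0,0,0]]])

```text
time: 5.75
tool_pos: [0.5925, 0.0651, 0.105]
tool_rot: [-0.0, 0.994, -0.11, 0.005]
contact_force: [4.9, -0.4, 5.0]
gripper_width: 0.458
grasp_force: 60.7
```

Request:
servo_tool(deltas=[[[0,-0.001,0.0002,0,0],[0,-0.001,0.0002,0,0],[0,0,0,0,0],[0,0,0,0,0],[0,0,0,0,0],[0,0,0,0,0],[0,0,0,0,0],[0,0,0,0,0]]])

```text
time: 6.55
tool_pos: [0.5924, 0.0652, 0.1051]
tool_rot: [-0.0, 0.994, -0.11, 0.007]
contact_force: [12.0, -1.3, 0.9]
gripper_width: 0.463
grasp_force: 60.3
```

Run:
```python
from b import *
p=np.load("v.npy")
im,W=cloud("scene");blank(im,W,p)
```

```text
sq+ 134 ((4.853707313537598, -14.724868774414062), (40.53723907470703, 124.5775146484375), 9.735455513000488) [-13.691801 -77.45283 ] [30.073446 47.229675]
-80 3 7.6 15.1
-72 15 1.0 16.6
-64 9 2.6 16.0
-48 4 21.3 30.1
-32 5 -13.0 -8.0
-24 5 -13.2 -5.0
0 5 -11.3 -5.4
8 9 -13.0 -0.4
16 19 -11.1 7.5
24 17 -13.7 9.4
32 24 -13.3 12.2
40 15 -11.8 14.8
all y -85.16831943887142 48.83389413074657
```

Request:
servo_tool(deltas=[[[100,0,0,0,0],[100,0,0,0,0],[100,0,0,0,0],[100,0,0,0,0],[100,0,0,0.03,0],[100,0,0,0.035,0],[100,0,0,0.04,0],[100,0,0,0.04,0]]])

```text
time: 7.4
tool_pos: [0.5857, 0.0655, 0.2462]
tool_rot: [0.0, 0.994, -0.11, -0.002]
contact_force: [0.2, -0.2, -0.4]
gripper_width: 0.998
grasp_force: 0.0
```

Request:
servo_tool(deltas=[[[100,-0.008,-0.0257,0,8.5],[100,-0.008,-0.0257,0,8.5],[100,-0.008,-0.0257,0,8.5],[100,-0.008,-0.0257,0,8.5],[100,-0.008,-0.0257,0,8.5],[100,-0.008,-0.0257,0,8.5],[100,-0.008,-0.0257,0,8.5],[100,-0.008,-0.0257,0,8.5]]])

```text
time: 8.2
tool_pos: [0.5218, -0.1403, 0.2456]
tool_rot: [-0.001, 0.884, 0.468, -0.001]
contact_force: [0.1, 0.3, 0.1]
gripper_width: 1.003
grasp_force: 0.0
```

Request:
servo_tool(deltas=[[[100,0,0,0,7.3],[100,0,0,0,7.3],[100,0,0,0,7.4],[100,0,0,-0.02,0],[100,0,0,-0.02,0],[100,0,0,0,0],[100,0,0,0,0],[100,0,0,0,0]]])

```text
time: 9.0
tool_pos: [0.5234, -0.1399, 0.2075]
tool_rot: [0.001, 0.78, 0.625, 0.0]
contact_force: [0.8, 0.3, -0.6]
gripper_width: 1.0
grasp_force: 0.0
```

Run:
```python
from b import *
p=np.load("v.npy")
for n in("top","scene"):
    im,W=cloud(n);blank(im,W,p);measure(im,W,p)
    save("c2%s.png"%n,cv2.resize(im[165:275,225:385],(800,550),interpolation=cv2.INTER_CUBIC) if n=="top" else im)
s=manip.state();P=s["tool_pos"][None]*1000;print(tov(p,P),P,s["joint_pos"])
```

```text
sq+ 562 ((9.874902725219727, -10.732902526855469), (118.89611053466797, 45.55867004394531), 89.23666381835938) [-12.744994 -70.200745] [33.047512 48.96943 ]
-72 7 2.7 15.5
-64 10 3.5 18.7
-56 5 4.2 15.6
-40 47 -12.7 32.3
-32 49 -12.6 31.3
-24 51 -12.4 31.2
-16 45 -11.1 32.6
-8 51 -12.2 32.8
0 48 -12.7 32.9
8 47 -11.3 32.4
16 51 -12.5 33.0
24 47 -12.3 32.7
32 48 -11.5 31.9
40 47 -12.1 31.5
48 7 -11.4 23.4
all y -79.59475617201215 48.96942720028225
blank 636 ((-11.142692565917969, -10.830726623535156), (119.63883972167969, 87.82194519042969), 89.46078491210938) [-55.327137 -70.735016] [33.047512 48.96943 ]
handle 128 -193.70887218592998 -144.35952333046416 [-60.54987336 -49.84150275 -39.97934792] [ 97.52871895 104.64235333 110.20764307]
knob 100 ((-79.24030303955078, -0.44272327423095703), (13.663727760314941, 45.85942077636719), 84.06436920166016)
sq+ 454 ((9.528955459594727, -12.828750610351562), (123.78947448730469, 47.31223678588867), 88.92513275146484) [-14.501254 -74.773315] [33.228024 48.907837]
-72 12 -4.9 15.5
-64 13 -2.1 18.5
-48 26 -12.1 30.0
-40 39 -14.5 31.6
-32 41 -12.3 32.9
-24 36 -13.5 31.3
-16 34 -14.0 28.2
-8 41 -13.5 31.9
0 38 -12.4 32.9
8 34 -13.6 33.2
16 39 -12.5 31.6
24 34 -12.4 31.7
32 36 -12.7 32.5
40 27 -12.6 31.9
all y -84.24517561398568 48.98053524334137
blank 490 ((-10.70523452758789, -12.118385314941406), (123.83843994140625, 88.22098541259766), 88.19046783447266) [-55.833736 -74.773315] [33.228024 48.907837]
handle 293 -230.3619683152383 -140.5526367057697 [-64.72094377 -57.41910789  41.87877895] [4.72205872e-02 1.04315464e+02 1.09660976e+02]
knob 98 ((-80.37947082519531, -4.863134384155273), (17.551450729370117, 45.18889617919922), 87.25678253173828)
(array([-205.64667539]), array([-44.23799913])) [[ 523.65560231 -139.95108772  207.69800245]] [-3.98482001e-01 -1.21371373e-01  1.84607336e+00  1.00377039e-05
  1.41486771e+00 -1.79128261e-01]
```

View pics/c2top.png

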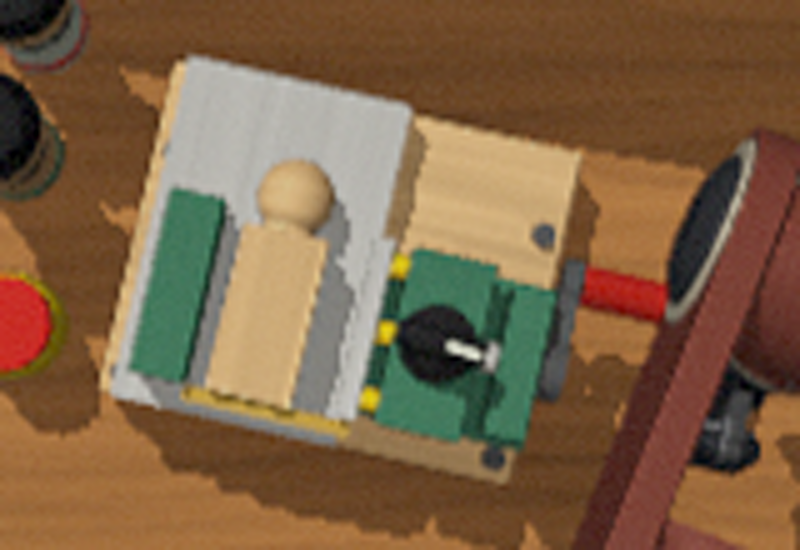

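The blank now lies against the brass stop, foot edge at about (240,400), and is square to the jaws. Now I'll grip the handle.

Request:
servo_tool(deltas=[[[100,0.0054,-0.0012,-0.029,0],[100,0,0,-0.029,0],[100,0,0,-0.029,0],[100,0,0,-0.028,0],[100,0,0,0,0],[0,0,0,0,0],[0,0,0,0,0],[0,0,0,0,0]]])

```text
time: 9.9
tool_pos: [0.53, -0.1415, 0.0937]
tool_rot: [0.002, 0.78, 0.625, 0.001]
contact_force: [-0.6, -0.3, 1.0]
gripper_width: 0.515
grasp_force: 0.0
```

Request:
servo_tool(deltas=[[[0,0,0,0,0],[0,0,0,0,0],[0,0,0,0,0],[0,0,0,0,0],[0,0,0,0,0],[0,0,0,0,0],[0,0,0,0,0],[0,0,0,0,0]]])

```text
time: 10.7
tool_pos: [0.5304, -0.1416, 0.093]
tool_rot: [0.002, 0.78, 0.625, 0.001]
contact_force: [5.7, -0.9, 1.0]
gripper_width: 0.261
grasp_force: 58.9
```

Run:
```python
from b import *
p=np.load("v.npy")
s=manip.state();P=s["tool_pos"][None]*1000;print(tov(p,P),P,s["joint_pos"],s["contact_force"])
im,W=cloud("scene");save("s3.png",cv2.resize(im[160:300,150:340],(760,560),interpolation=cv2.INTER_CUBIC))
# arc rows: 8 rows of 15 deg from th0
c,s_=np.cos(p[2]),np.sin(p[2])
def q(t): y=-50*np.sin(t);return np.array([-s_*y,c*y,50*np.cos(t)])/1000
for k in range(0,41):
    a=np.radians(99+15*k);d=q(a+np.radians(15))-q(a);print(99+15*k,np.round(d,4).tolist())
```

```text
(array([-205.79669017]), array([-51.20503925])) [[ 530.42315188 -141.61314225   92.95169819]] [-3.96651486e-01  1.48272058e-02  1.91874118e+00  4.08340269e-04
  1.20281265e+00 -1.77355449e-01] [ 5.7433504  -0.90123434  0.96822181]
99 [-0.0036, 0.0008, -0.0125]
114 [-0.0067, 0.0015, -0.0111]
129 [-0.0092, 0.0021, -0.009]
144 [-0.0112, 0.0025, -0.0062]
159 [-0.0124, 0.0028, -0.003]
174 [-0.0127, 0.0028, 0.0003]
189 [-0.0122, 0.0027, 0.0037]
204 [-0.0109, 0.0024, 0.0068]
219 [-0.0088, 0.002, 0.0095]
234 [-0.0061, 0.0014, 0.0115]
249 [-0.003, 0.0007, 0.0127]
264 [0.0003, -0.0001, 0.013]
279 [0.0036, -0.0008, 0.0125]
294 [0.0067, -0.0015, 0.0111]
309 [0.0092, -0.0021, 0.009]
324 [0.0112, -0.0025, 0.0062]
339 [0.0124, -0.0028, 0.003]
354 [0.0127, -0.0028, -0.0003]
369 [0.0122, -0.0027, -0.0037]
384 [0.0109, -0.0024, -0.0068]
399 [0.0088, -0.002, -0.0095]
414 [0.0061, -0.0014, -0.0115]
429 [0.003, -0.0007, -0.0127]
444 [-0.0003, 0.0001, -0.013]
459 [-0.0036, 0.0008, -0.0125]
474 [-0.0067, 0.0015, -0.0111]
489 [-0.0092, 0.0021, -0.009]
504 [-0.0112, 0.0025, -0.0062]
519 [-0.0124, 0.0028, -0.003]
534 [-0.0127, 0.0028, 0.0003]
549 [-0.0122, 0.0027, 0.0037]
564 [-0.0109, 0.0024, 0.0068]
579 [-0.0088, 0.002, 0.0095]
594 [-0.0061, 0.0014, 0.0115]
609 [-0.003, 0.0007, 0.0127]
624 [0.0003, -0.0001, 0.013]
639 [0.0036, -0.0008, 0.0125]
654 [0.0067, -0.0015, 0.0111]
669 [0.0092, -0.0021, 0.009]
684 [0.0112, -0.0025, 0.0062]
699 [0.0124, -0.0028, 0.003]
```

View pics/s3.png

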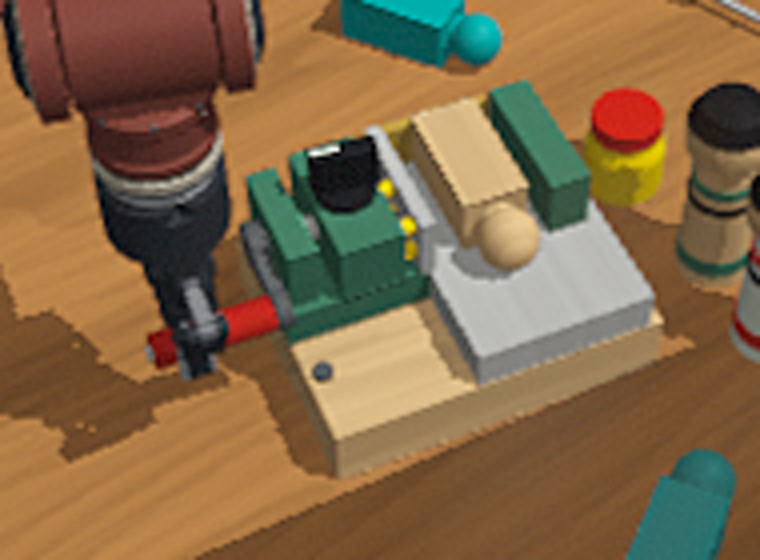

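The sleeve is pinched squarely at about (200,335) in the crop. I'll start cranking in 15° steps.

Request:
servo_tool(deltas=[[[0,-0.0036,0.0008,-0.0125,0],[0,-0.0067,0.0015,-0.0111,0],[0,-0.0092,0.0021,-0.009,0],[0,-0.0112,0.0025,-0.0062,0],[0,-0.0124,0.0028,-0.003,0],[0,-0.0127,0.0028,0.0003,0],[0,-0.0122,0.0027,0.0037,0],[0,-0.0109,0.0024,0.0068,0]]])

```text
time: 11.55
tool_pos: [0.4525, -0.1244, 0.0625]
tool_rot: [0.004, 0.78, 0.625, 0.003]
contact_force: [10.5, -1.5, 5.4]
gripper_width: 0.26
grasp_force: 59.6
```

```bash
cat > t.py <<'E'
from b import *
p=np.load("v.npy")
s=manip.state();P=s["tool_pos"][None]*1000;x,y=tov(p,P);z=P[0,2]+5-105
print("vise",x,y,P[0,2],"R",np.hypot(y,z),"th",np.degrees(np.arctan2(-y,z))%360,s["contact_force"],s["gripper_width"])
im,W=cloud("top");np.savez("last",im=im,W=W)
K=W.reshape(-1,3)*1000;x,y=tov(p,np.nan_to_num(K));m=(abs(K[:,2]-168)<6)&(abs(y)<40)&(x>-120)&(x<0)
if m.any(): print("knob",m.sum(),cv2.minAreaRect(np.c_[x,y][m].astype(np.float32)),x[m].min(),x[m].max())
E
python3 t.py
```

```text
vise [-205.93108993] [28.56108613] 62.5282411486076 R [47.1154789] th [217.31475751] [10.45773053 -1.45961774  5.38973583] 0.2596142352360535
knob 97 ((-71.51213836669922, -0.48105907440185547), (13.551505088806152, 44.969058990478516), 84.58161163330078) -93.77090849668491 -49.08394387910549
```

Request:
servo_tool(deltas=[[[0,-0.0088,0.002,0.0095,0],[0,-0.0061,0.0014,0.0115,0],[0,-0.003,0.0007,0.0127,0],[0,0.0003,-0.0001,0.013,0],[0,0.0036,-0.0008,0.0125,0],[0,0.0067,-0.0015,0.0111,0],[0,0.0092,-0.0021,0.009,0],[0,0.0112,-0.0025,0.0062,0]]])

```text
time: 12.4
tool_pos: [0.4577, -0.1255, 0.1445]
tool_rot: [-0.006, 0.78, 0.626, -0.006]
contact_force: [-18.3, 2.2, 17.6]
gripper_width: 0.259
grasp_force: 62.3
```

Request:
servo_tool(deltas=[[[0,0.0124,-0.0028,0.003,0],[0,0.0127,-0.0028,-0.0003,0],[0,0.0122,-0.0027,-0.0037,0],[0,0.0109,-0.0024,-0.0068,0],[0,0.0088,-0.002,-0.0095,0],[0,0.0061,-0.0014,-0.0115,0],[0,0.003,-0.0007,-0.0127,0],[0,-0.0003,0.0001,-0.013,0]]])

```text
time: 13.2
tool_pos: [0.5303, -0.1416, 0.0919]
tool_rot: [0.002, 0.78, 0.625, 0.001]
contact_force: [2.1, -1.7, 2.6]
gripper_width: 0.255
grasp_force: 60.6
```

```bash
python3 t.py
```

```text
vise [-205.76500145] [-51.06696516] 91.87820820963813 R [51.70878486] th [99.03674915] [ 2.08994513 -1.74688374  2.6305462 ] 0.2548864177242595
knob 97 ((-55.27403259277344, -0.35117244720458984), (13.73716926574707, 44.45988464355469), 84.87676239013672) -77.55079560222518 -33.24465789657572
```

Request:
servo_tool(deltas=[[[0,-0.0036,0.0008,-0.0125,0],[0,-0.0067,0.0015,-0.0111,0],[0,-0.0092,0.0021,-0.009,0],[0,-0.0112,0.0025,-0.0062,0],[0,-0.0124,0.0028,-0.003,0],[0,-0.0127,0.0028,0.0003,0],[0,-0.0122,0.0027,0.0037,0],[0,-0.0109,0.0024,0.0068,0]]])

```text
time: 14.05
tool_pos: [0.4524, -0.1244, 0.0625]
tool_rot: [0.004, 0.78, 0.625, 0.003]
contact_force: [12.6, -2.7, 6.8]
gripper_width: 0.26
grasp_force: 61.2
```

```bash
python3 t.py
python3 - <<'E'
from b import *
d=np.load("last.npz");blank(d["im"],d["W"],np.load("v.npy"))
E
```

```text
vise [-205.92343482] [28.6708006] 62.549421995105796 R [47.1652478] th [217.43635487] [12.56167716 -2.70630682  6.75474256] 0.26036876984588053
knob 100 ((-47.71440124511719, -0.27950572967529297), (13.544654846191406, 45.30754089355469), 84.61427307128906) -70.38350658244383 -25.3577527404289
sq+ 567 ((7.181419372558594, -10.745410919189453), (67.62030792236328, 119.0726089477539), 0.548197329044342) [-27.185835 -70.145485] [41.02959  48.856564]
-72 6 10.4 23.2
-64 7 5.4 23.9
-56 6 9.9 24.7
-48 3 -25.5 1.2
-40 55 -24.7 40.7
-32 44 -4.4 38.7
-24 49 -4.2 40.1
-16 46 -3.4 41.0
-8 48 -24.2 40.6
0 55 -24.8 39.9
8 45 -3.7 40.7
16 48 -4.3 40.6
24 45 -15.4 39.6
32 53 -24.2 39.7
40 50 -27.2 40.5
48 7 -0.7 36.6
all y -79.45187027276458 48.85656281404857
```

Request:
servo_tool(deltas=[[[0,-0.0088,0.002,0.0095,0],[0,-0.0061,0.0014,0.0115,0],[0,-0.003,0.0007,0.0127,0],[0,0.0003,-0.0001,0.013,0],[0,0.0036,-0.0008,0.0125,0],[0,0.0067,-0.0015,0.0111,0],[0,0.0092,-0.0021,0.009,0],[0,0,0,0,0]]])

```text
time: 14.9
tool_pos: [0.4481, -0.1233, 0.1374]
tool_rot: [-0.004, 0.78, 0.626, -0.004]
contact_force: [-7.7, -2.1, 6.0]
gripper_width: 0.259
grasp_force: 61.2
```

```bash
python3 t.py
python3 - <<'E'
from b import *
d=np.load("last.npz");blank(d["im"],d["W"],np.load("v.npy"))
E
```

```text
vise [-205.87896172] [33.1413805] 137.3551776070964 R [49.93756497] th [318.42067584] [-7.73853633 -2.13366934  6.00128718] 0.25870573014684356
knob 100 ((-41.31372833251953, -0.08745002746582031), (13.615415573120117, 45.324859619140625), 84.64894104003906) -63.62006034915969 -18.55742757082526
sq+ 559 ((11.908220291137695, -11.220878601074219), (61.9683723449707, 120.10804748535156), 0.10448871552944183) [-19.161858 -71.2418  ] [42.872967 48.878407]
-72 6 16.1 30.1
-64 11 13.7 30.8
-56 7 15.0 31.5
-40 51 -19.0 42.5
-32 46 -11.4 42.1
-24 48 -0.5 42.8
-16 45 -0.2 42.9
-8 50 -17.9 42.8
0 45 -17.1 41.8
8 46 -0.5 42.6
16 48 0.2 42.7
24 47 -15.4 42.0
32 53 -19.2 42.8
40 49 -0.1 41.1
48 7 -0.7 36.7
all y -80.22032545346124 48.87840820290204
```

Request:
servo_tool(deltas=[[[0,0.0056,-0.0012,0.0034,0],[0,0.0056,-0.0013,0.0028,0],[0,0.0061,-0.0014,0.0015,0],[0,0,0,0,0],[0,0,0,0,0],[0,0,0,0,0],[0,0,0,0,0],[0,0,0,0,0]]])

```text
time: 15.75
tool_pos: [0.4662, -0.1274, 0.1487]
tool_rot: [-0.003, 0.78, 0.626, -0.003]
contact_force: [-12.3, 0.8, 19.9]
gripper_width: 0.26
grasp_force: 62.9
```

```bash
python3 t.py
python3 - <<'E'
from b import *
d=np.load("last.npz");p=np.load("v.npy");im=d["im"];W=d["W"]
save("c4.png",cv2.resize(im[165:275,225:385],(800,550),interpolation=cv2.INTER_CUBIC))
# fine edges: sliding jaw block / cheek gaps in rows |y|<45 by height>120
P=W.reshape(-1,3)*1000;x,y=tov(p,np.nan_to_num(P));m=(abs(y)<40)&(x<46)&(x>-75)
for a in range(-75,48,2):
    s=m&(x>=a)&(x<a+2)
    if s.any(): print(a,int(np.median(P[s,2])),np.median(im.reshape(-1,3)[s],0).astype(int),end="; ")
E
```

```text
vise [-205.89791878] [14.5628522] 148.69612558889432 R [50.82705295] th [343.35040759] [-12.28139136   0.82943975  19.9045356 ] 0.2603175333350986
knob 101 ((-39.695716857910156, -0.2523040771484375), (13.607104301452637, 45.27976608276367), 84.61017608642578) -62.41878023303482 -16.67304022450986
-75 79 [41 76 59]; -73 79 [41 75 58]; -71 77 [42 76 58]; -69 78 [40 73 55]; -67 78 [44 77 57]; -65 80 [39 72 55]; -63 126 [44 79 60]; -61 128 [ 65 117  90]; -59 128 [ 64 116  89]; -57 128 [ 61 107  80]; -55 127 [ 63 116  87]; -53 127 [ 62 115  88]; -51 130 [ 60 114  87]; -49 131 [58 93 76]; -47 129 [ 64 115  87]; -45 133 [ 62 116  87]; -43 131 [56 78 72]; -41 130 [41 50 44]; -39 130 [39 57 48]; -37 131 [45 42 44]; -35 131 [43 51 44]; -33 128 [ 54 101  78]; -31 129 [ 58 108  83]; -29 129 [ 55 100  77]; -27 128 [ 64 116  88]; -25 128 [ 63 116  89]; -23 127 [ 63 115  89]; -21 126 [ 62 117  89]; -19 127 [ 80 119  91]; -17 121 [116 119  98]; -15 81 [135 131 104]; -13 98 [148 141 131]; -11 126 [180 178 171]; -9 126 [189 188 184]; -7 126 [189 188 182]; -5 126 [184 183 177]; -3 126 [180 172 159]; -1 125 [205 179 132]; 1 123 [211 175 122]; 3 124 [203 168 118]; 5 124 [200 165 116]; 7 124 [201 166 117]; 9 124 [202 168 118]; 11 124 [203 169 119]; 13 125 [202 168 119]; 15 124 [203 168 119]; 17 125 [203 169 119]; 19 124 [202 168 119]; 21 125 [202 168 117]; 23 125 [202 168 118]; 25 124 [202 168 118]; 27 124 [201 167 117]; 29 125 [203 169 120]; 31 124 [205 171 121]; 33 125 [208 174 122]; 35 124 [209 175 123]; 37 124 [208 173 123]; 39 124 [207 172 122]; 41 124 [202 166 116]; 43 124 [180 147 101]; 45 126 [47 89 67];
```

View pics/c4.png

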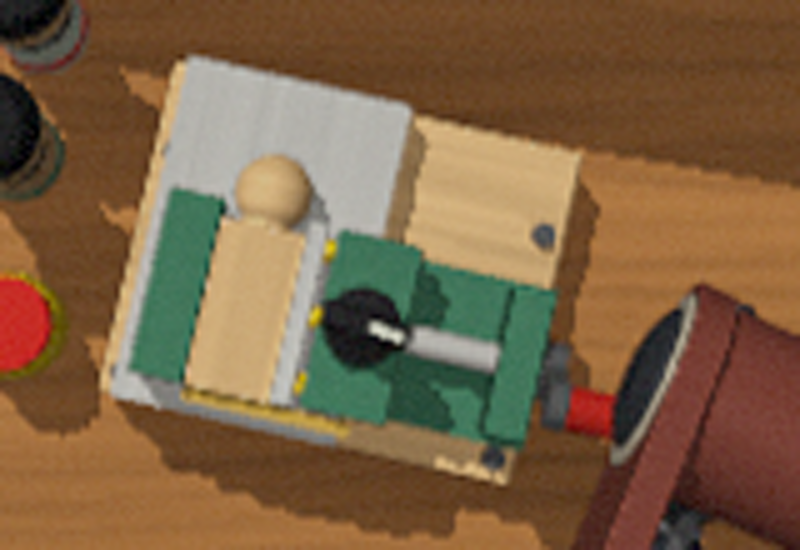

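The cheek gap at about (310,320) in the crop is roughly 5 mm wide, and the jaw travel is about 46.5–47 mm. That is half pressed. I'll release the handle and move to the lock knob.

Request:
servo_tool(deltas=[[[100,0,0,0,0],[100,0,0,0,0],[100,0,0,0,0],[100,0,0,0,0],[100,0,0,0.02,0],[100,0,0,0.03,0],[100,0,0,0.03,0],[100,0,0,0.02,0]]])

```text
time: 16.6
tool_pos: [0.4692, -0.1277, 0.2492]
tool_rot: [0.001, 0.78, 0.625, 0.0]
contact_force: [0.7, 0.7, 0.9]
gripper_width: 1.003
grasp_force: 0.0
```

Request:
servo_tool(deltas=[[[100,0.0101,0.0318,0,0],[100,0.0101,0.0318,0,0],[100,0.0101,0.0318,0,0],[100,0.0101,0.0318,0,0],[100,0.01,0.032,0,0],[100,0,0,0,0],[100,0,0,0,0],[100,0,0,0,0]]])

```text
time: 17.4
tool_pos: [0.5189, 0.0309, 0.2469]
tool_rot: [-0.0, 0.78, 0.625, -0.0]
contact_force: [0.0, -0.0, 0.4]
gripper_width: 1.0
grasp_force: 0.0
```

Run:
```python
from b import *
s=manip.state();print(s["tool_pos"],tov(np.load("v.npy"),s["tool_pos"][None]*1000),s["joint_pos"])
im,W=cloud("scene");measure(im,W,np.load("v.npy"))
```

```text
[0.51889409 0.03090477 0.24691098] (array([-39.9185356]), array([-2.42198133])) [-8.35640678e-02 -2.02583400e-01  1.85193966e+00 -3.49901820e-04
  1.49303727e+00  1.36589503e-01]
blank 452 ((13.311233520507812, -13.856071472167969), (125.99281311035156, 57.553009033203125), 89.30884552001953) [-15.403431 -76.894104] [42.773792 48.97317 ]
handle 274 -230.4483317463081 -151.33439439171127 [ 1.3432106   7.78029726 22.47423864] [150.14539522 160.01655616 166.31020847]
knob 97 ((-40.14305114746094, -3.2099876403808594), (15.488694190979004, 45.5765495300293), 88.2530288696289)
```

Request:
servo_tool(deltas=[[[100,-0.0022,0.0007,-0.03,0],[100,0,0,-0.03,0],[100,0,0,-0.031,0],[100,0,0,0,0],[0,0,0,0,0],[0,0,0,0,0],[0,0,0,0,0],[0,0,0,0,0]]])

```text
time: 18.25
tool_pos: [0.518, 0.0321, 0.158]
tool_rot: [0.001, 0.78, 0.625, 0.001]
contact_force: [-0.1, 0.4, 0.1]
gripper_width: 0.329
grasp_force: 0.0
```

Request:
servo_tool(deltas=[[[0,0,0,0,0],[0,0,0,0,0],[0,0,0,0,0],[0,0,0,0,0],[0,0,0,0,0],[0,0,0,0,0],[0,0,0,0,0],[0,0,0,0,0]]])

```text
time: 19.05
tool_pos: [0.5186, 0.0324, 0.1579]
tool_rot: [0.001, 0.78, 0.625, 0.002]
contact_force: [4.9, 2.3, 3.4]
gripper_width: 0.149
grasp_force: 60.9
```

Request:
servo_tool(deltas=[[[0,0.001,0,0,-8],[0,0,0,0,-8],[0,0,0,0,-8],[0,0,0,0,-8],[0,0,0,0,-8],[0,0,0,0,-8],[0,0,0,0,-8],[0,0,0,0,-8]]])

```text
time: 19.85
tool_pos: [0.5196, 0.0315, 0.1579]
tool_rot: [0.001, 0.993, 0.114, 0.002]
contact_force: [5.6, -2.3, 3.6]
gripper_width: 0.154
grasp_force: 60.7
```

Request:
servo_tool(deltas=[[[0,0,0,0,-8],[0,0,0,0,-8],[0,0,0,0,-8],[0,0,0,0,-2],[0,0,0,0,-1],[0,0,0,0,0],[0,0,0,0,0],[0,0,0,0,0]]])

```text
time: 20.65
tool_pos: [0.5197, 0.031, 0.1579]
tool_rot: [0.001, 0.993, -0.117, 0.002]
contact_force: [5.8, -4.2, 3.3]
gripper_width: 0.157
grasp_force: 60.9
```

Turned 90.8° overall. Next I'll release, retreat straight up and then back off, and check.

Request:
servo_tool(deltas=[[[100,0,0,0,0],[100,0,0,0,0],[100,0,0,0,0],[100,0,0,0,0],[100,0,0,0.02,0],[100,0,0,0.04,0],[100,0,0,0.04,0],[100,0,0,0.03,0]]])

```text
time: 21.45
tool_pos: [0.5182, 0.0323, 0.2889]
tool_rot: [-0.0, 0.993, -0.118, 0.001]
contact_force: [0.7, 0.5, -0.1]
gripper_width: 1.002
grasp_force: 0.0
```

Request:
servo_tool(deltas=[[[100,-0.01,-0.03,0,0],[100,-0.01,-0.04,0,0],[100,-0.01,-0.04,0,0],[100,-0.01,-0.04,0,0],[100,-0.01,-0.04,0,0],[100,-0.01,-0.04,0,0],[100,0,-0.03,0,0],[100,0,0,0,0]]])

```text
time: 22.25
tool_pos: [0.4572, -0.2305, 0.2858]
tool_rot: [0.0, 0.993, -0.12, -0.001]
contact_force: [-0.5, -0.2, 0.3]
gripper_width: 0.997
grasp_force: 0.0
```

```bash
python3 t.py
python3 - <<'E'
from b import *
p=np.load("v.npy")
d=np.load("last.npz");measure(d["im"],d["W"],p);blank(d["im"],d["W"],p);save("c5.png",cv2.resize(d["im"][165:275,225:385],(800,550),interpolation=cv2.INTER_CUBIC))
E
```

```text
vise [-308.48069343] [0.96043833] 285.8208391655285 R [185.82332122] th [359.70386221] [-0.50130497 -0.23957487  0.28549602] 0.9967290319212205
knob 101 ((-39.428340911865234, -0.17711830139160156), (13.996600151062012, 45.829132080078125), 0.5044898390769958) -46.50546869166634 -32.47008227865168
blank 593 ((-2.3116683959960938, -12.60055160522461), (91.42217254638672, 122.59131622314453), 0.5710006356239319) [-48.625305 -73.677986] [42.989822 48.977776]
handle 266 -229.52439231892495 -150.13379098420796 [ 4.95966701 15.4560391  25.70212649] [151.95955314 160.62949488 165.79065106]
knob 101 ((-39.428340911865234, -0.17711830139160156), (13.996600151062012, 45.829132080078125), 0.5044898390769958)
sq+ 542 ((12.238252639770508, -11.25051498413086), (120.4644775390625, 61.49052047729492), 89.98321533203125) [-18.504156 -71.48405 ] [42.989822 48.977776]
-72 5 12.3 21.2
-64 15 10.5 32.2
-56 7 15.0 29.0
-40 48 -17.8 41.1
-32 41 0.2 42.1
-24 44 -0.4 42.7
-16 46 -0.3 42.6
-8 47 -18.5 43.0
0 46 -16.6 42.4
8 48 -0.6 43.0
16 46 0.2 42.5
24 45 -0.3 42.1
32 50 -17.2 42.8
40 47 -0.0 42.8
48 7 -0.6 36.7
all y -80.12425436198001 48.97777639260353
```

View pics/c5.png

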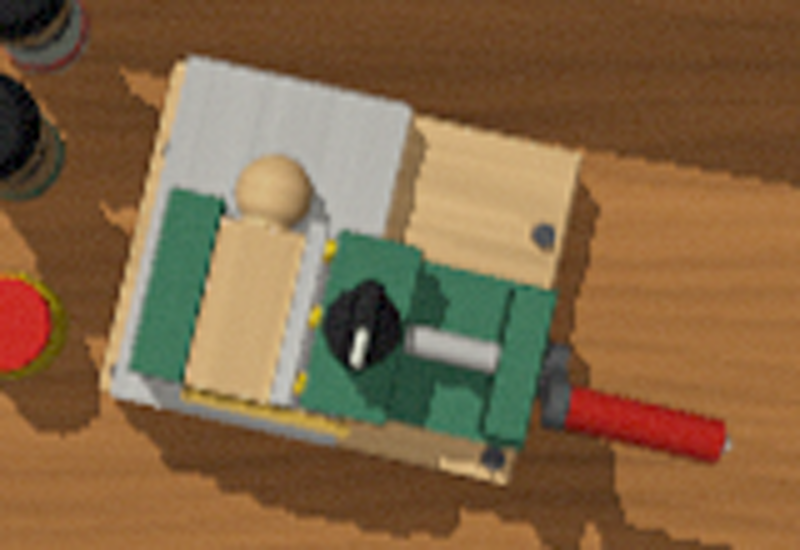

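The crop shows the knob bar lying across the jaw, along vise y, at (362,325). The blank is clamped against the stop, the cheek gap is about 5 mm, and the robot is clear. I'm handing the job in.

```bash
python3 -c "
from plant import manip
print(manip.job_done())"
```

```text
the job is handed in; nothing more can be done
None
```

The job is handed in, though no verdict came back: in the last image the blank's foot is at the brass stop, the cheek is about half pressed (roughly 5 mm), the lock knob is a full quarter turn clockwise, and I never moved near the dolls, jar or gouge.

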